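# Set the rotary table to the red line

## Task

Set the small rotary table on the granite plate: with shut fingertips, push its upright post sideways, gently and without pinching it or flicking it round, until the white index line on the black dial lines up with the red line on the grey metal scale, to within half a scale division. Leave the ring gauge seated on the middle of the dial, do not lift or disturb any gauge or the steel square standing about, and finish with the robot clear of everything.

Things in the scene. Friction and masses are not known exactly. Their poses are not given: they have to be found in the camera images.
- base: grey round cast base of the rotary table, 200 mm across and 36 mm high, fixed to the plate (it stands in the middle of the work area, its place differing by 10 to 20 cm, turned any way). Origin: centre of its underside, on the dial's vertical axis of rotation; z up.
- scale: grey metal scale disc, 210 mm across, 6 mm thick, fixed on the base and concentric with it, its top 42 mm above the plate. Black marks every 5 degrees, longer ones every 30, and in place of one mark a broad red line 24 mm long and 5 mm wide: the target. Origin: centre of its underside; its x axis points to the red line, z up. It never moves during the job.
- target (a point): the inner end of the red target line, 78 mm from the dial's axis, 46 mm above the plate.
- index (a point): the outer end of the white index line on the black dial, 78 mm from the dial's axis, 46 mm above the plate; it turns with the dial. When the lines are lined up it coincides with target. The dial is a black disc 160 mm across whose top is 46 mm above the plate (4 mm above the scale); the white line runs outwards from 36 mm to 79 mm from the axis, 4 mm wide.
- post (a point): foot of the upright steel post with a blue band, 14 mm in diameter and 32 mm tall (top 78 mm above the plate), fixed to the dial 63 mm from its axis, exactly opposite the white index line. The point is the centre of its foot, on the dial's top face, 46 mm above the plate. Between it and the seated ring there are 25 mm clear.
- dial: the black dial disc with its post, turning on the base about a vertical axis. Origin: on that axis, 42 mm above the plate (underside of the disc); its x axis points along the white index line, away from the post; z up. It turns either way, a full turn and more. About 0.12 N m of friction holds it where it is left, so 2 N on the post turns it, and it stops at once when no longer pushed; no detents.
- seated_ring: loose bright metal ring gauge, 62 mm outside, 37 mm bore, 14 mm high, lying on the dial's middle over a dark spigot 32 mm across and 10 mm high (about 2 mm of play). It rides round with the dial and must stay seated. Origin: centre of its underside, 46 mm above the plate.
- ring_gauge: loose dark brown-black ring gauge, 90 mm outside, 54 mm bore, 20 mm high, lying on the plate beside the rotary table; leave it alone. Origin: centre of its underside.
- plug_gauge: loose plug gauge standing upright on its steel thread 52 mm across and 22 mm high, with a black handle 22 mm across; 105 mm high in all; leave it alone. Origin: centre of its underside.
- square: loose steel square, foot 90 x 18 x 18 mm along its x axis, thin upright blade 88 mm high near one end; leave it alone. Origin: centre of its underside.
Things that resemble listed ones, but are neither listed nor needed, are in the scene too. What is meant by the base is not turquoise or yellow, and is the smaller of those in its own colour.

How it is judged (in metres and radians):
On the way:
1. the fingers push the post (contact force between the fingers and post above 0.3 N and distance of index from where it was at the start of the episode above 0.003 m), for 0.04 s.
At the end, for the whole second after the job is handed in: White line's outer end within 3.4 mm (half a 5 degree division) of the red line's inner end, dial at rest; seated ring flat on its spigot (centred within 6 mm, not raised 4 mm); the other gauges and the square within 10 mm of where they stood (horizontal distance between index and target below 0.0034 m and angular speed of dial below 0.03 rad/s and horizontal distance between seated_ring and base below 0.006 m and z of seated_ring in the frame of base below 0.05 m and distance of each of ring_gauge, plug_gauge, square from where it was at the start of the episode below 0.01 m); the robot touches nothing.
It fails at once if the dial or its post is pushed, pressed or pinched with more than 20 N (contact force between the fingers and base above 20 N).
It fails at once if the dial is flicked round faster than 2.5 rad/s (angular speed of dial above 2.5 rad/s).
It fails at once if the seated ring gauge is lifted or knocked off its seat (z of seated_ring in the frame of base above 0.053 m or horizontal distance between seated_ring and base above 0.008 m).
It fails at once if a gauge or the square beside the rotary table is moved, lifted or knocked over (distance of any of ring_gauge, plug_gauge, square from where it was at the start of the episode above 0.01 m).
It also fails if it takes over 42 s, if anything falls off the work surface, if the arm or the gripper's body presses on something with over 40 N, if the wrist force passes 120 N, or if a joint passes its speed limit or range.

## Robot

A 6-joint arm with a two-finger parallel gripper is mounted at the origin on the work surface. World frame = base frame: x ahead of the robot, y to its left, z up, the work surface at z = 0. Lengths are in m, angles in degrees, forces in N, time in s.
With the tool pointing down it reaches from about 0.35 to 0.875 m from the base axis. Payload 15.5 kg.
Tool frame: the origin (TCP) lies at the very end of the fingers, on their centre line; the grasp point (between the pads) lies 19 mm behind it; z points along the fingers, y is the direction in which the jaws open and shut (so a half turn about z gives the same grasp; the last joint's range is limited). The gripper opens to 85 mm and grips with 20 to 120 N. Pads are 22 mm wide; open, the fingers measure 114 mm over their backs; the gripper's body (76 mm by 85 mm) begins 54 mm behind the grasp point. The pads swing forward as they close: fully open they stand 13 mm farther back than shut.
Start: joints at [-73.654, 28.281, 77.091, -0, 74.628, -5.472], TCP at [0.232, -0.58, 0.231] pointing down, gripper open.
Joint ranges: [-166.48, 166.48], [-47.26, 123.95], [12.59, 153.08], [-70.14, 250.14], [6.76, 159.57], [-176.63, 176.63]. Speed limits (degrees/s): [108.29, 108.29, 147.25, 172.46, 172.46, 172.46].

## Interface

Orientations are given as [roll, pitch, yaw] about the fixed x, y, z axes, in that order (R = Rz(yaw) Ry(pitch) Rx(roll)).
In Python, from station import ctrl, read_camera, job_done gives the robot as it stands.
- The arm moves only by the tool servo_tool, never from a script. Its argument "motion" is one flat list of numbers, 4 for each row, row after row: the shift along the tool's x, y, z in mm, then the turn about the tool's z in degrees. In form: [dx, dy, dz, spin, dx, dy, dz, spin, ...]. A call has exactly 8 rows; each row is the pose to reach, as a shift and turn from the pose commanded when the call began, along the tool's axes at that moment; what a row does not reach only later rows make up. A row lasts 1/10 s, in which the tool goes at most 50 mm and 8.59 degrees, less where a joint would pass 70% of its speed; a pose out of reach is approached as far as the arm can. A call with a gripper value outside its range is refused whole. "hand" is the finger opening in mm, from 0 to 85.4, set as the call begins (left out, the last holds). The fingers move at their own pace and stop on an object; the grip force is fixed at half the most. Time passes only in rows, so rows that repeat a pose let the fingers close, or fill a call up. It gives the time, the measured TCP pose, the force and the opening at its end, in the units of the state.
- ctrl.state(): the state, without advancing time (a new reading comes with each control period).
- read_camera(name): name is "scene" or "top" or "wrist"; returns a dict with "img" (400x640x3 uint8, red, green, blue), "fx", "fy", "cx", "cy" (pixels), "dist" ([k1, k2, p1, p2, k3] as OpenCV has them; the pictures are not rectified), "T" (4x4, takes a point from camera to world coordinates). Camera axes: x right, y down, z forward; pixel columns grow to the right and rows downward; lengths in m; the calibration is good to about 2 mm. A picture is of the moment at which its call begins. There is no depth.
- job_done(): hands the job in, once; it reports no verdict.
The state is a dict: "t": time; "joint_pos": joint angles; "joint_vel": joint speeds; "effort": joint torques, N m; "tcp_pos": TCP position; "tcp_rot": TCP orientation; "contact_force": force on the tool from outside, world axes, zero at the start; "moment": the same for the moment, N m; "finger_gap": finger opening in m.
Only numpy, scipy, OpenCV 4.12 (cv2) and the standard library are available. Lean on these libraries where they do the work, as an engineer would, in place of code of your own. Each camera call takes 0.05 s, during which the arm holds its last target. There are 200 camera calls.

## Working session

There is one attempt and no reset: what is moved stays moved. The work goes in short steps, Python scripts to look and compute and a tool call to move; the robot and the scene stay as the last step left them, time stands still between calls to the robot, and variables do not carry over. Pictures are saved under pics/ and viewed, about 8 in all and at most 12, crops included, and the job is handed in when it is done.

Besides the shell and the picture viewer there is one more tool, called as name(argument=value, ...) on one line, values as JSON. servo_tool: Moves the arm, as the interface text tells. Its arguments: {"type":"object","properties":{"motion":{"type":"array","items":{"type":"number"}},"hand":{"type":"number"}},"required":["motion"]}

```bash
mkdir -p pics; python3 - <<'E'
from station import ctrl, read_camera
import cv2,pickle
d={}
for n in ("top","scene"):
    c=read_camera(n); d[n]=c
    cv2.imwrite(f"pics/{n}0.png",c["img"][:,:,::-1]); print(n,c["fx"],c["cx"],c["cy"],c["dist"],c["T"].round(3).tolist())
pickle.dump(d,open("v0.pkl","wb"))
s=ctrl.state();print(s["t"],s["tcp_pos"],s["tcp_rot"])
E
```

```text
top 429.4813065218914 318.9114640824412 196.080747435426 [-0.07601094  0.          0.          0.          0.        ] [[0.029, -0.995, 0.094, 0.328], [-0.999, -0.027, 0.017, 0.001], [-0.015, -0.095, -0.995, 1.309], [0.0, 0.0, 0.0, 1.0]]
scene 474.3232217188409 322.2919225671781 206.63722760667272 [0.015365 0.       0.       0.       0.      ] [[0.249, 0.671, -0.698, 1.328], [0.968, -0.172, 0.18, -0.228], [0.001, -0.721, -0.693, 0.946], [0.0, 0.0, 0.0, 1.0]]
0.1 [ 0.23221622 -0.57991378  0.23076117] [-1.79936531e+02 -6.40843604e-03  2.18184467e+01]
```

View pics/top0.png

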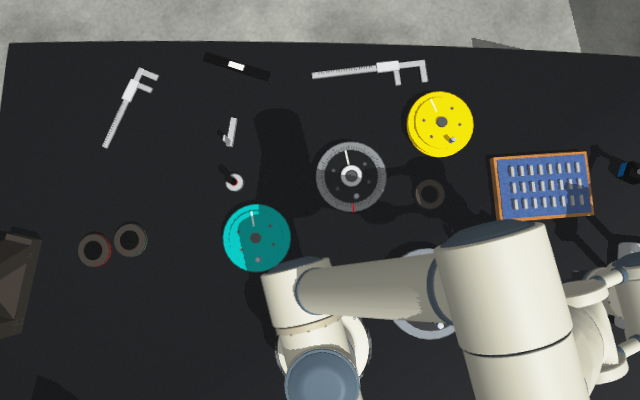

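View pics/scene0.png

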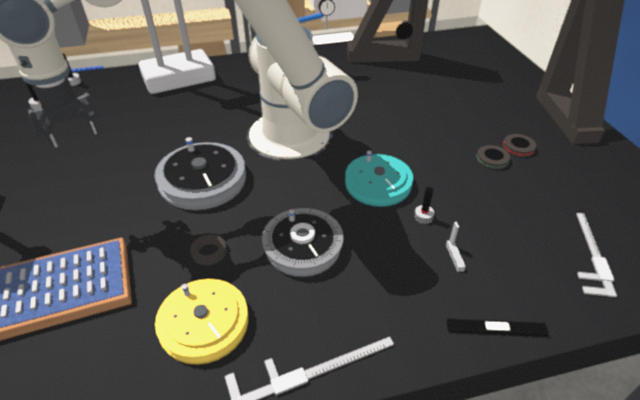

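The top view shows the grey table carrying the ring at about (351,176). Its white line points up to (346,155), the post is near (357,196) and the red line is at (353,208). The plug gauge (234,182), square (231,132) and ring gauge (430,193) stand around it. The bigger grey table, the turquoise one and the yellow one are decoys.

```bash
cat > h.py <<'E'
import numpy as np,cv2
def pt(c,uv,z):
    K=np.array([[c["fx"],0,c["cx"]],[0,c["fy"],c["cy"]],[0,0,1.]])
    p=cv2.undistortPoints(np.array(uv,float).reshape(-1,1,2),K,np.array(c["dist"],float)).reshape(-1,2)
    d=np.c_[p,np.ones(len(p))]@c["T"][:3,:3].T; o=c["T"][:3,3]
    return (o+d*((z-o[2])/d[:,2])[:,None])
def pix(c,P):
    K=np.array([[c["fx"],0,c["cx"]],[0,c["fy"],c["cy"]],[0,0,1.]])
    T=np.linalg.inv(c["T"]); r,_=cv2.Rodrigues(T[:3,:3])
    return cv2.projectPoints(np.array(P,float).reshape(-1,1,3),r,T[:3,3],K,np.array(c["dist"],float))[0].reshape(-1,2)
def rectify(c,x0,x1,y0,y1,z,s):
    "world-plane map, x up, y left, s px per m"
    xs=np.arange(x1,x0,-1/s); ys=np.arange(y1,y0,-1/s); Y,X=np.meshgrid(ys,xs)
    m=pix(c,np.stack([X,Y,np.full_like(X,z)],-1)).astype(np.float32).reshape(*X.shape,2)
    return cv2.remap(c["img"],m[...,0],m[...,1],cv2.INTER_CUBIC)
E
python3 - <<'E'
import pickle,numpy as np,cv2
from h import *
d=pickle.load(open("v0.pkl","rb")); c=d["top"]; im=c["img"].astype(int)
hsv=cv2.cvtColor(c["img"],cv2.COLOR_RGB2HSV)
roi=np.zeros(im.shape[:2],bool); roi[138:215,313:390]=1
red=roi&(im[...,0]>im[...,1]+50)&(im[...,0]>im[...,2]+50)
v,u=np.nonzero(red); print("red px",len(u),u.mean(),v.mean(),pt(c,[[u.mean(),v.mean()]],.042))
blue=roi&(im[...,2]>im[...,0]+25)
v,u=np.nonzero(blue); print("blue",len(u), (u.mean(),v.mean()) if len(u) else 0)
print("centre", pt(c,[[351,176]],.042), "idx",pt(c,[[344,151]],.046),"post",pt(c,[[357,196]],.078))
for n,p in dict(plug=(234,182),square=(231,132),ring=(430,193),turq=(257,238),yel=(440,124),big=(425,300)).items(): print(n,pt(c,[p],.01).round(3))
x,y=pt(c,[[351,176]],.042)[0,:2]
a=rectify(c,x-.13,x+.13,y-.13,y+.13,.042,2200)
cv2.imwrite("pics/t1.png",a[:,:,::-1])
E
```

```text
red px 19 352.63157894736844 207.26315789473685 [[ 0.41823338 -0.07758752  0.042     ]]
blue 2 (np.float64(353.0), np.float64(195.5))
centre [[ 0.51129538 -0.07075015  0.042     ]] idx [[ 0.58547748 -0.04806484  0.046     ]] post [[ 0.4485004  -0.08722534  0.078     ]]
plug [[0.488 0.285 0.01 ]]
square [[0.644 0.302 0.01 ]]
ring [[ 0.47  -0.314  0.01 ]]
turq [[0.319 0.207 0.01 ]]
yel [[ 0.686 -0.345  0.01 ]]
big [[ 0.149 -0.302  0.01 ]]
```

View pics/t1.png

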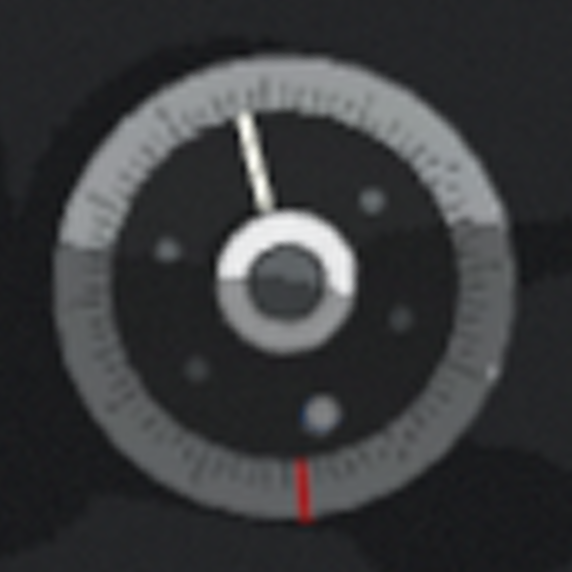

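Measured from this rectified view:

| Item | Estimate |
|---|---|
| Dial axis | about (0.5106, -0.0703) |
| Index | about 14.7° |
| Post | about 194.7° |
| Red line | about 185.4° |

I'll turn the dial about 170.7° counter-clockwise. First I shut the fingers and travel high, to a point on the +y side of the post.

servo_tool(motion=[32, -34, 0, 1, 65, -68, 0, 2, 97, -102, 0, 3, 130, -136, 0, 4, 162, -170, 0, 5, 195, -204, 0, 6, 227, -238, 0, 7, 260, -272, 0, 7], hand=0)

```text
t: 0.9
tcp_pos: [0.3727, -0.2293, 0.2312]
tcp_rot: [-180.0, 0.0, 14.8]
contact_force: [1.1, 0.5, 0.7]
finger_gap: 0.0003
```

servo_tool(motion=[25, -33, 0, 0, 50, -66, 0, 0, 75, -100, 0, 0, 95, -128, 0, 0, 107, -144, 0, 0, 111, -148, 0, 0, 111, -148, 0, 0, 111, -148, 0, 0])

```text
t: 1.7
tcp_pos: [0.4418, -0.0603, 0.2312]
tcp_rot: [180.0, 0.0, 14.8]
contact_force: [-0.5, -1.1, 0.2]
finger_gap: 0.0003
```

```bash
python3 - <<'E'
from station import ctrl, read_camera
import cv2,pickle,numpy as np
from h import *
w=read_camera("wrist"); t=read_camera("top"); pickle.dump(dict(wrist=w,top=t),open("v1.pkl","wb"))
s=ctrl.state();print(s["t"],s["tcp_pos"],s["tcp_rot"],s["contact_force"]); print(w["T"].round(3))
x,y=.5106,-.0703
a=rectify(w,x-.13,x+.13,y-.13,y+.13,.042,1500)
cv2.imwrite("pics/w1.png",np.hstack([w["img"],cv2.copyMakeBorder(a,0,400-a.shape[0],0,0,0)])[:,:,::-1][:, :].copy() if 0 else cv2.resize(np.hstack([cv2.resize(w["img"],(624,390)),a]),(800,308))[:,:,::-1])
E
```

```text
1.8 [ 0.44173379 -0.06049779  0.23122754] [1.79998614e+02 1.42450779e-02 1.47496798e+01] [-0.82675685 -1.14764521  0.9921401 ]
[[ 0.257 -0.914 -0.313  0.524]
 [-0.967 -0.243 -0.083 -0.038]
 [ 0.     0.324 -0.946  0.373]
 [ 0.     0.     0.     1.   ]]
```

View pics/w1.png

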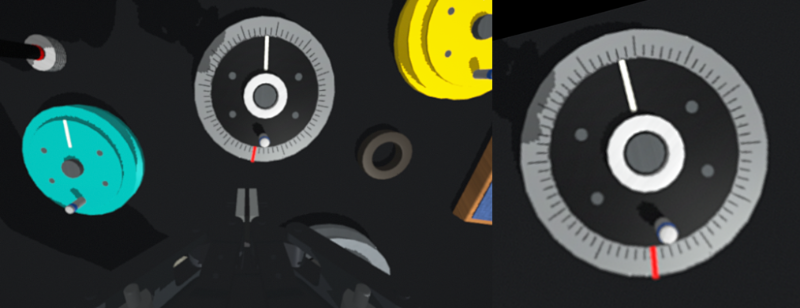

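The wrist view shows the table clearly: white line at (266,50), post at (264,142), red line at (253,154), shut fingers at (248,205). Now I'll fit the axis and both lines on their planes.

```bash
cat >> h.py <<'E'
def measure(c,x=.5106,y=-.0703,s=3000):
    """dial axis (ellipse fit of bright scale rim), white and red line angles (deg, world)"""
    W=.13; f=lambda u,v:np.array([x+W-v/s,y+W-u/s])
    a=rectify(c,x-W,x+W,y-W,y+W,.042,s).astype(int); b=rectify(c,x-W,x+W,y-W,y+W,.046,s).astype(int)
    X,Y=np.meshgrid(np.arange(a.shape[1]),np.arange(a.shape[0])); wx=x+W-Y/s; wy=y+W-X/s
    red=(a[...,0]>a[...,1]+60)&(a[...,0]>a[...,2]+60)&(np.hypot(wx-x,wy-y)<.115)
    m=((a.min(2)>65)|red).astype(np.uint8); m=cv2.morphologyEx(m,cv2.MORPH_CLOSE,np.ones((9,9)))
    ct=max(cv2.findContours(m,cv2.RETR_EXTERNAL,cv2.CHAIN_APPROX_NONE)[0],key=cv2.contourArea)
    (eu,ev),ax,_=cv2.fitEllipse(cv2.convexHull(ct)); C=f(eu,ev)
    r=np.hypot(wx-C[0],wy-C[1])
    out=dict(C=C,ax=np.array(ax)/s)
    wh=(b.min(2)>140)&(r>.040)&(r<.077)
    n,l,st,_=cv2.connectedComponentsWithStats(wh.astype(np.uint8)); k=1+st[1:,4].argmax(); wh=l==k
    for nm,mm in (("red",red&(r>.08)&(r<.102)),("white",wh)):
        p=np.c_[wx[mm],wy[mm]]; q=p.mean(0)-C
        vx,vy=cv2.fitLine(p.astype(np.float32),cv2.DIST_L2,0,.01,.01)[:2].ravel()
        if vx*q[0]+vy*q[1]<0: vx,vy=-vx,-vy
        out[nm]=(len(p)/s**2*1e6,np.degrees(np.arctan2(q[1],q[0])),np.degrees(np.arctan2(vy,vx)),np.hypot(*q), p[ (p-C)@q/np.hypot(*q)>.074].mean(0) if nm=="white" else p[(p-C)@q/np.hypot(*q)<.083].mean(0))
    return out
E
python3 - <<'E'
import pickle; from h import *
d=pickle.load(open("v1.pkl","rb"))
o=measure(d["wrist"])
for k in o: print(k,o[k])
E
```

```text
C [ 0.51156745 -0.06846217]
ax [0.20954246 0.21071143]
red (138.7777777777778, np.float64(-174.7910298154633), np.float32(-174.39998), np.float64(0.09099576451173928), array([ 0.43041287, -0.07574444]))
white (195.7777777777778, np.float64(14.062218137324889), np.float32(13.98751), np.float64(0.05838375950596237), array([ 0.58480657, -0.05014742]))
```

The wrist fit puts the axis at (0.5116, -0.0685), the index at 14.05° and the red line at 185.3°, so the dial needs +171.3°. Next I descend beside the post to z = 0.058.

servo_tool(motion=[2, -5, 25, 0.7, 2, -5, 60, 0.7, 2, -5, 95, 0.7, 2, -5, 125, 0.7, 2, -5, 150, 0.7, 2, -5, 165, 0.7, 2, -5, 172, 0.7, 2, -5, 172, 0.7])

```text
t: 2.6
tcp_pos: [0.4423, -0.0547, 0.0588]
tcp_rot: [-180.0, 0.1, 14.1]
contact_force: [0.1, 0.3, 0.1]
finger_gap: -0.0003
```

```bash
python3 - <<'E'
from station import ctrl, read_camera
import cv2
w=read_camera("wrist"); s=read_camera("scene")
cv2.imwrite("pics/d1.png",cv2.hconcat([cv2.resize(w["img"],(480,300)),cv2.resize(s["img"][190:290,240:345],(315,300))])[:,:,::-1])
s=ctrl.state();print(s["t"],s["tcp_pos"],s["tcp_rot"],s["contact_force"])
import numpy as np
for t in range(4,33,4):
    a=np.radians(t); print(t,(63*(1-np.cos(a))-21.3*np.sin(a)).round(1),(63*np.sin(a)+21.3*(1-np.cos(a))).round(1))
E
```

```text
2.7 [ 0.44296842 -0.05465346  0.05985563] [ 1.79980196e+02 -3.42659965e-02  1.40904947e+01] [-1.27464356  0.6236786  -0.16686571]
4 -1.3 4.4
8 -2.4 9.0
12 -3.1 13.6
16 -3.4 18.2
20 -3.5 22.8
24 -3.2 27.5
28 -2.6 32.1
32 -1.7 36.6
```

View pics/d1.png

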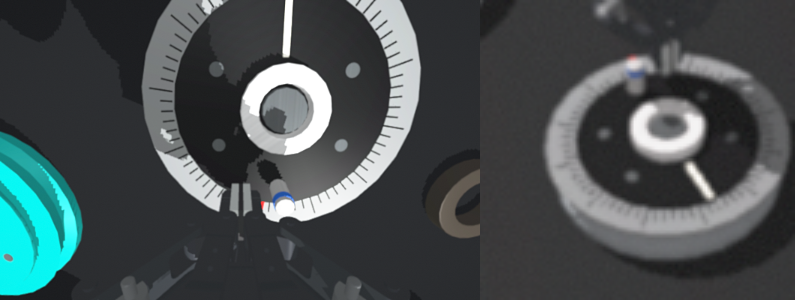

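The fingers are left of the post with a gap of about 9 mm: tips at (241,200), post top at (283,205) in the wrist half. I'll close in slowly and begin the arc.

servo_tool(motion=[0, 3, 0, 0, 0, 6, 0, 0, 0, 8, 0, 0, -0.6, 11, 0, -2, -1.3, 13.4, 0, -4, -2.4, 18, 0, -8, -3.1, 22.6, 0, -12, -3.4, 27.2, 0, -16])

```text
t: 3.5
tcp_pos: [0.4459, -0.0817, 0.0595]
tcp_rot: [-180.0, -0.0, 30.3]
contact_force: [-0.6, 1.9, 0.9]
finger_gap: 0.0001
```

```bash
cat > look.py <<'E'
import sys
from station import ctrl, read_camera
from h import *
w=read_camera("wrist"); s=ctrl.state(); print(s["t"],s["tcp_pos"].round(4) if hasattr(s["tcp_pos"],'round') else s["tcp_pos"],s["tcp_rot"][2],s["contact_force"])
cv2.imwrite(f"pics/{sys.argv[1]}.png",w["img"][:,:,::-1])
o=measure(w,.5116,-.0685); print(o["C"],"white",o["white"][:4],"red",o["red"][:4])
E
python3 look.py a1
```

```text
3.55 [ 0.4463 -0.0822  0.0595] 30.532933817970783 [-0.20559187 -1.15390668  0.67930415]
[ 0.51158519 -0.0684401 ] white (163.33333333333334, np.float64(29.00835873836987), np.float32(29.038042), np.float64(0.05541679136622261)) red (30.0, np.float64(-175.19179353139748), np.float32(-169.426), np.float64(0.09690770167886135))h.py:33: RuntimeWarning: Mean of empty slice.
  out[nm]=(len(p)/s**2*1e6,np.degrees(np.arctan2(q[1],q[0])),np.degrees(np.arctan2(vy,vx)),np.hypot(*q), p[ (p-C)@q/np.hypot(*q)>.074].mean(0) if nm=="white" else p[(p-C)@q/np.hypot(*q)<.083].mean(0))
  ret = um.true_divide(
```

servo_tool(motion=[-1.3, 4.4, 0, -4, -2.4, 9, 0, -8, -3.1, 13.6, 0, -12, -3.4, 18.2, 0, -16, -3.5, 22.8, 0, -20, -3.2, 27.5, 0, -24, -2.6, 32.1, 0, -28, -1.7, 36.6, 0, -32])

```text
t: 4.35
tcp_pos: [0.4626, -0.114, 0.0594]
tcp_rot: [-180.0, 0.0, 62.2]
contact_force: [-1.9, -0.1, 1.9]
finger_gap: -0.0001
```

servo_tool(motion=[-1.3, 4.4, 0, -4, -2.4, 9, 0, -8, -3.1, 13.6, 0, -12, -3.4, 18.2, 0, -16, -3.5, 22.8, 0, -20, -3.2, 27.5, 0, -24, -2.6, 32.1, 0, -28, -1.7, 36.6, 0, -32])

```text
t: 5.15
tcp_pos: [0.4943, -0.1328, 0.0594]
tcp_rot: [-180.0, 0.0, 94.2]
contact_force: [-2.3, -0.8, 0.7]
finger_gap: 0.0
```

```bash
python3 look.py a2 2>/dev/null
```

```text
5.2 [ 0.4952 -0.133   0.0594] 94.45462372618056 [-0.17860078 -0.6235243  -0.53502937]
```

The geometry is holding: the axis stays at (63, 21) mm in the tool frame. I'll continue with two more arcs.

servo_tool(motion=[-1.3, 4.4, 0, -4, -2.4, 9, 0, -8, -3.1, 13.6, 0, -12, -3.4, 18.2, 0, -16, -3.5, 22.8, 0, -20, -3.2, 27.5, 0, -24, -2.6, 32.1, 0, -28, -1.7, 36.6, 0, -32])

```text
t: 6.0
tcp_pos: [0.5309, -0.1316, 0.0593]
tcp_rot: [-180.0, -0.0, 126.1]
contact_force: [-2.5, -0.6, 0.7]
finger_gap: 0.0003
```

servo_tool(motion=[-1.3, 4.4, 0, -4, -2.4, 9, 0, -8, -3.1, 13.6, 0, -12, -3.4, 18.2, 0, -16, -3.5, 22.8, 0, -20, -3.2, 27.5, 0, -24, -2.6, 32.1, 0, -28, -1.7, 36.6, 0, -32])

```text
t: 6.8
tcp_pos: [0.5614, -0.1114, 0.0593]
tcp_rot: [-180.0, -0.0, 158.1]
contact_force: [-1.9, -0.7, 0.1]
finger_gap: 0.0001
```

```bash
python3 look.py a3 2>&1 | tail -4
```

```text
vx,vy=cv2.fitLine(p.astype(np.float32),cv2.DIST_L2,0,.01,.01)[:2].ravel()
          ~~~~~~~~~~~^^^^^^^^^^^^^^^^^^^^^^^^^^^^^^^^^^^^^^^^^^^^
cv2.error: OpenCV(4.12.0) /io/opencv/modules/imgproc/src/linefit.cpp:50: error: (-215:Assertion failed) count > 0 in function 'fitLine2D_wods'
```

View pics/a3.png

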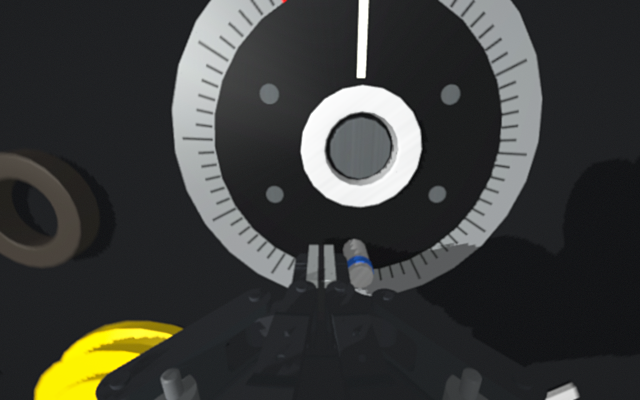

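The ring is still seated and the fingers touch the post's left side (345,265). The white line is at (362,40), and the red line is just entering at the top edge (283,0). I'll measure the white line alone about the known axis.

```bash
cat > white.py <<'E'
from station import ctrl, read_camera
from h import *
C=np.array([.5116,-.0685])
def ang(c,z,mask,r0,r1,s=3000):
    W=.13; b=rectify(c,C[0]-W,C[0]+W,C[1]-W,C[1]+W,z,s).astype(int)
    Y,X=np.mgrid[:b.shape[0],:b.shape[1]]; wx=W-Y/s; wy=W-X/s; r=np.hypot(wx,wy)
    m=(mask(b)&(r>r0)&(r<r1)).astype(np.uint8); n,l,st,_=cv2.connectedComponentsWithStats(m)
    if n<2: return None
    m=l==1+st[1:,4].argmax()
    p=np.c_[wx[m],wy[m]].astype(np.float32); q=p.mean(0); vx,vy,x0,y0=cv2.fitLine(p,cv2.DIST_L2,0,.01,.01).ravel()
    if vx*q[0]+vy*q[1]<0: vx,vy=-vx,-vy
    return [round(float(k),2) for k in (len(p)/s**2*1e6,np.degrees(np.arctan2(q[1],q[0]))%360,np.degrees(np.arctan2(vy,vx))%360,1000*np.hypot(*q), 1000*(vx*y0-vy*x0))]
if __name__=="__main__":
    import sys
    for n in sys.argv[1:]:
        c=read_camera(n)
        print(n,"white",ang(c,.046,lambda b:b.min(2)>130,.042,.077),"red",ang(c,.042,lambda b:(b[...,0]>b[...,1]+45)&(b[...,0]>b[...,2]+45),.08,.103))
    s=ctrl.state(); print(s["t"],np.round(s["tcp_pos"],4),s["tcp_rot"][2],s["contact_force"])
E
python3 white.py wrist top
```

```text
wrist white [132.44, 158.43, 158.97, 55.68, -0.53] red None
top white [9474.78, 162.8, 252.8, 20.71, -20.71] red None
6.95 [ 0.5617 -0.1114  0.0593] 157.94895938682097 [-0.30416711 -1.94472873 -0.7284525 ]
```

servo_tool(motion=[-1.3, 4.4, 0, -4, -2.4, 9, 0, -8, -3.1, 13.6, 0, -12, -3.4, 18.2, 0, -16, -3.5, 21.7, 0, -19, -3.4, 24, 0, -21, -3.3, 26.3, 0, -23, -3.3, 26.3, 0, -23])

```text
t: 7.75
tcp_pos: [0.5744, -0.0883, 0.0593]
tcp_rot: [180.0, -0.0, -179.0]
contact_force: [-0.3, -1.1, -0.2]
finger_gap: 0.0001
```

servo_tool(motion=[0, -3, 0, 0, 0, -8, 0, 0, 0, -8, -25, 0, 0, -8, -60, 0, 0, -8, -95, 0, 0, -8, -130, 0, 0, -8, -130, 0, 0, -8, -130, 0])

```text
t: 8.55
tcp_pos: [0.575, -0.0968, 0.1899]
tcp_rot: [-180.0, 0.1, -179.0]
contact_force: [-0.3, 0.8, -0.2]
finger_gap: 0.0002
```

```bash
python3 white.py wrist
```

```text
wrist white [183.89, 181.19, 181.44, 59.42, -0.26] red [139.44, 185.16, 185.04, 91.53, 0.19]
8.6 [ 0.5744 -0.0966  0.1889] -178.94545740953347 [-0.08323767  0.06039    -0.12515122]
```

The dial is 3.8° short (white 181.3°, red 185.1°), which was planned. I'll go back down the same way and push those 3.8° slowly.

servo_tool(motion=[0, 0, 30, 0, 0, 0, 70, 0, 0, 0, 105, 0, 0, 0, 125, 0, 0, 0, 130, 0, 0, 0, 130, 0, 0, 3, 130, 0, 0, 6, 130, 0])

```text
t: 9.4
tcp_pos: [0.5752, -0.0903, 0.0604]
tcp_rot: [-180.0, 0.1, -178.9]
contact_force: [-0.1, 0.8, 0.6]
finger_gap: 0.0002
```

servo_tool(motion=[0, 1.2, 0, 0, 0, 2, 0, 0, -0.3, 3, 0, -1, -0.6, 4.1, 0, -2, -0.9, 5.2, 0, -3, -1.2, 6.2, 0, -3.8, -1.2, 6.2, 0, -3.8, -1.2, 6.2, 0, -3.8])

```text
t: 10.2
tcp_pos: [0.5756, -0.084, 0.0592]
tcp_rot: [180.0, -0.0, -175.1]
contact_force: [1.0, -0.9, 0.0]
finger_gap: -0.0001
```

servo_tool(motion=[0, -3, 0, 0, 0, -8, 0, 0, 0, -8, -25, 0, 0, -8, -60, 0, 0, -8, -95, 0, 0, -8, -130, 0, 0, -8, -130, 0, 0, -8, -130, 0])

```text
t: 11.0
tcp_pos: [0.5765, -0.0924, 0.1898]
tcp_rot: [-180.0, 0.1, -175.1]
contact_force: [-1.1, -0.1, -0.6]
finger_gap: 0.0003
```

```bash
python3 white.py wrist; python3 -c "
from station import read_camera;import cv2
cv2.imwrite('pics/f.png',cv2.vconcat([read_camera('wrist')['img'],read_camera('scene')['img']])[:,:,::-1][::1,::1])
im=cv2.imread('pics/f.png');cv2.imwrite('pics/f.png',cv2.resize(im,(480,600)))"
```

```text
wrist white [184.33, 184.98, 185.17, 59.52, -0.2] red [140.78, 185.15, 184.97, 91.47, 0.29]
11.05 [ 0.576  -0.0922  0.1888] -175.09576930765385 [-0.6950876  -0.79038384 -0.8677731 ]
```

View pics/f.png

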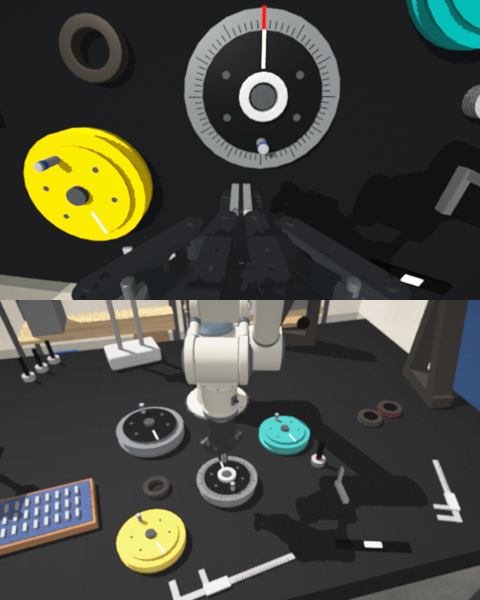

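The white line (264,45) now meets the red line (264,15). The ring is seated, the gauges and square stand where they were, and the fingers are well above everything.

```bash
python3 -c "
from station import job_done; print(job_done())"
```

```text
the job is handed in; nothing more can be done
None
```

The white index line now lines up with the red line, and the job is handed in; no verdict was reported. I pushed the post with shut fingertips about 171° counter-clockwise at about 40°/s. I then backed off to look and pushed the last 3.8° slowly.

- **Alignment:** the last wrist-camera check read white at 185.0–185.2° and red at 185.0–185.15°. That is within about 0.2°, or 0.3 mm at the line's end, against the 3.4 mm limit.
- **Ring and other gauges:** the ring looks seated on its spigot, and the other gauges and the square look unmoved. I judged these by eye in the final pictures and did not measure them.
- **Force and time:** the force readings at the end of each move stayed under about 3 N. The hand-in came at about 11 s of the 42 s allowed.
- **Robot:** the fingers finished at z = 0.19 m, clear of everything.
- **Checks that failed:** two mid-way wrist measurements gave nothing; in the one I viewed, the red line was out of view. One top-camera reading of the white line was nonsense and I ignored it. The later wrist readings gave both lines cleanly.

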